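# Close the lunch tin with its lift-off lid

## Task

Close the lunch tin with the loose lid lying on the desk: holding the lid tilted, tuck its tongue well in under the lip at the tin's near end, then swing it down and press its other end until the sprung clip snaps over it. The lid must end flat and square on the tin with its tongue still under the lip; let go of it, and leave the other things on the desk where they are.

Things in the scene. Friction and masses are not known exactly. Their poses are not given: they have to be found in the camera images.
- tin: Open aluminium lunch tin fixed to the desk, 170 long (its x) x 115 wide (y) x 50 mm high, walls 4 mm, food inside below the rim. Origin: centre of its underside; z up; -x is the lip end (nearer the robot), +x the clip end. The rim's top is at z = 50 mm.
- tin_lip (a point): Middle of the lip's free edge, on its underside: (-75, 0, 61) mm in the tin's frame. The lip, 80 mm wide and 3 mm thick, reaches level over the rim from an upright plate at the tin's -x end (plate's inner face at x = -85 mm), so the pocket under it is 10 mm deep and 11 mm high above the rim. Above the lip all is open.
- tin_rim_far (a point): Middle of the rim's outer edge at the clip end: (85, 0, 50) mm in the tin's frame.
- clip_nose (a point): Tip of the sprung clip's nose, 30 mm wide, at rest at (79, 0, 57) mm in the tin's frame; from it the face slopes up and outward to (87, 0, 79) mm. A lid end pressed down on the slope (about 4 to 9 N) drives the clip outward until it snaps back over the lid; the lid's own weight does not. The nose's underside stands 2 to 3 mm above a closed lid.
- clip (a joint): Swing of the clip about its pivot low on the tin's end wall (12 mm above the desk), rad: 0 at rest, also when snapped over the lid; grows outward; the lid passes at about 0.13. A spring returns it.
- lid: Loose flat aluminium lid, plate 4 mm thick, 168 long (its x, tongue included) x 115 mm wide (y), 0.17 to 0.31 kg, right side up on the desk. Origin: centre of its underside; z up through the handle. At the -x end a tongue 70 mm wide and 6 mm long juts out; the +x end is straight. Closed, its x runs along the tin's x and its origin lies 50 mm up, within about 1 mm of the tin's centre.
- lid_tongue (a point): Middle of the tongue's end edge, on the underside: (-84, 0, 0) mm in the lid's frame.
- lid_far (a point): Middle of the opposite (clip) end edge, on the underside: (84, 0, 0) mm in the lid's frame.
- lid_handle (a point): Centre of the wooden handle bar across the lid's middle, (0, 0, 26) mm in the lid's frame. The bar is 16 mm thick along the lid's x, 64 mm long along y, and spans 18 to 34 mm above the lid's underside on two posts.
- eraser: Grey eraser block 45 x 22 x 14 mm; leave alone. Origin: centre of its underside.
- protractor: White plastic half-round protractor, 100 mm wide, 4 mm thick, lying flat; leave alone. Origin: middle of its straight edge, underside.
- jar: Glass jar with a twist cap, 70 mm across, 95 mm high; leave alone. Origin: centre of its underside.
- clipboard: Hardboard clipboard 230 x 160 x 4 mm with a spring clamp at one end; leave alone. Origin: centre of its underside.
- mug: White mug, 76 mm across, 85 mm high; leave alone. Origin: centre of its underside.
- spoon: Steel spoon lying flat; leave alone. Origin: centre of its underside.
- ruler: Wooden ruler 200 x 28 x 4 mm lying flat; leave alone. Origin: centre of its underside.
Things that resemble listed ones, but are neither listed nor needed, are in the scene too. Several things have the shape of the lid; the one meant has the colours described above.

How it is judged:
By the outcome, as a careful person would: the job done as asked, in the order asked, and still so for the second after the job is handed in, with the robot touching nothing.
It also fails if it takes over 48 s, if anything falls off the work surface, if the arm or the gripper's body presses on something with over 40 N, if the wrist force passes 120 N, or if a joint passes its speed limit or range.

## Robot

A 7-joint arm with a two-finger parallel gripper is mounted at the origin on the work surface. World frame = base frame: x ahead of the robot, y to its left, z up, the work surface at z = 0. Lengths are in m, angles in rad, forces in N, time in s.
With the tool pointing down it reaches from about 0.35 to 0.775 m from the base axis. Payload 3.1 kg.
Tool frame: the origin (TCP) lies between the finger pads; the fingertips stand 8 mm ahead of it and the grasp point (between the pads) lies 11 mm behind it; z points along the fingers, x is the direction in which the jaws open and shut, and the axes are right-handed (so a half turn about z gives the same grasp; the last joint's range is limited). The gripper opens to 85 mm and grips with 20 to 120 N. Pads are 22 mm wide; open, the fingers measure 114 mm over their backs; the gripper's body (76 mm by 85 mm) begins 54 mm behind the grasp point. The pads swing forward as they close: fully open they stand 13 mm farther back than shut.
Start: joints at [-0.042, 0.311, 0.014, 1.512, -0.004, 1.319, -0.027], TCP at [0.55, 0, 0.239] pointing down, gripper open.
Joint ranges: [-2.7, 2.7], [-0.3, 1.91], [-1.27, 1.3], [0.12, 2.57], [-1.44, 4.58], [0.2, 2.03], [-3.05, 3.05]. Speed limits (rad/s): [2.79, 2.79, 3.14, 3.14, 3.14, 3.14, 3.14].

## Interface

Orientations are given as a rotation vector (axis times angle).
In Python, from workcell import * gives the robot as it stands.
- The arm moves only by the shell command python3 -m creep 'ROWS' [OPENING]. ROWS is JSON, a list of rows, each an object with "xyz": the shift along the tool's x, y, z scaled (see below), a list of three; "twist": the turn about the tool's z scaled (see below). A call has 1 to 8 rows; each row is the pose to reach, as a shift and turn from the pose commanded when the call began, along the tool's axes at that moment; what a row does not reach only later rows make up. The controller multiplies each number of a shift by 750 mm and each number of a turn by 120 degrees. A row lasts 1/8 s, in which the tool goes at most 62.5 mm and 10.7 degrees, less where a joint would pass 70% of its speed; a pose out of reach is approached as far as the arm can. A call with a number of a shift or a turn outside -1 to 1 is refused whole. A call with a gripper value outside its range is refused whole. OPENING is the gripper command: -1 is fully open, 1 is shut, values between are in proportion, set as the call begins (- or left out, the last holds). The fingers move at their own pace and stop on an object; the grip force is fixed at half the most. Time passes only in rows, so rows that repeat a pose let the fingers close. It gives the time, the measured TCP pose, the force and the opening at its end, in the units of the state.
- observe(): the state, without advancing time (a new reading comes with each control period).
- capture(name): name is "scene" or "side" or "wrist"; returns the picture (384x512x3 uint8, red, green, blue); there is no depth.
- camera_model(name): a dict with "camera_matrix" (3x3 intrinsics, pixels), "D" ([k1, k2, p1, p2, k3] as OpenCV has them; the pictures are not rectified), "rvec" (rotation vector, rad) and "tvec" (3), from world to camera coordinates, as OpenCV has them. Camera axes: x right, y down, z forward; pixel columns grow to the right and rows downward; lengths in m; the calibration is good to about 2 mm. A picture is of the moment at which its call begins: read the wrist's pose just before it. camera_model takes no time and is no camera call; for the wrist camera it gives the pose at the moment of the call.
- finish_job(): hands the job in, once; it reports no verdict.
Trained networks look in the newest picture that a camera, given by its name, has taken for a name from the list of things; names that differ only in an ending like _2 or _b are one class to them, and where a whole thing is asked for, a point or a joint stands for the part that bears it (a point fixed in the world has none). Each returns a list of dicts, best first, with "confidence" (0 to 1); they miss things now and then, are a little off and sometimes report something else, mostly with a low value. They report only what shows in the picture. A call takes as long as a camera call. They do not tell look-alikes from the thing itself.
- boxes_of(camera, query): "bbox" ([left, top, right, bottom] in pixels, round what is visible of it).
- trace(camera, query): "mask" (384x512 bool, what is visible of it) and "bbox" ([left, top, right, bottom] in pixels, round what is visible of it).
The state is a dict: "t": time; "joint_pos": joint angles; "joint_vel": joint speeds; "tau": joint torques, N m; "ee_pos": TCP position; "eef_rot": TCP orientation; "ft_force": force on the tool from outside, world axes, zero at the start; "moment": the same for the moment, N m; "opening": finger opening in m.
Only numpy, scipy, OpenCV 4.12 (cv2) and the standard library are available. Lean on these libraries where they do the work, as an engineer would, in place of code of your own. Each camera call takes 0.05 s, during which the arm holds its last target. There are 200 camera calls.

## Working session

There is one attempt and no reset: what is moved stays moved. The work goes in short steps, Python scripts to look and compute and a shell command to move; the robot and the scene stay as the last step left them, time stands still between calls to the robot, and variables do not carry over. Pictures are saved under pics/ and viewed, about 8 in all and at most 12, crops included, and the job is handed in when it is done.

```bash
ls; mkdir -p pics; python3 - <<'E'
from workcell import *
import cv2,numpy as np
for c in ("scene","side"):
    im=capture(c); cv2.imwrite(f"pics/{c}0.png",cv2.cvtColor(im,cv2.COLOR_RGB2BGR))
    for q in ("lid","tin"):
        for d in boxes_of(c,q): print(c,q,np.round(d["bbox"]),round(d["confidence"],2))
    m=camera_model(c); print(cv2.Rodrigues(np.array(m["rvec"]))[0].T@-np.array(m["tvec"]).reshape(3))
a=cv2.imread("pics/scene0.png");b=cv2.imread("pics/side0.png")
cv2.imwrite("pics/s0.png",cv2.resize(a,(800,600)))
cv2.imwrite("pics/s1.png",cv2.resize(b,(800,600)))
print(observe())
E
```

```text
pics
scene lid [292. 203. 343. 262.] 0.9
scene lid [205. 105. 242. 130.] 0.68
scene lid [344. 158. 408. 212.] 0.62
scene tin [294. 201. 344. 263.] 0.57
[1.04019038 0.29314262 0.90902417]
side lid [141. 167. 187. 196.] 0.73
side lid [173. 288. 235. 346.] 0.59
side lid [202. 156. 258. 191.] 0.57
side tin [231. 203. 300. 267.] 0.89
side tin [154. 125. 198. 144.] 0.21
[ 0.21432501 -0.70120484  0.94485858]
{'t': 0.3, 'joint_pos': array([-0.04170706,  0.31119476,  0.01400873,  1.51198592, -0.00438164,
        1.31922236, -0.02723237]), 'joint_vel': array([-1.33246203e-03, -2.68061975e-03,  1.39008554e-04, -4.78589317e-03,
        9.44638894e-06, -2.14368644e-04,  2.58731393e-04]), 'tau': array([-4.45594605e-05, -3.79372680e+01,  1.45657263e-01, -2.30406225e+01,
        1.22517013e-02,  7.91888335e-03, -3.52819700e-05]), 'ee_pos': array([5.49780995e-01, 1.71682484e-05, 2.38945343e-01]), 'eef_rot': array([ 3.14152476e+00,  7.01995251e-05, -1.22182251e-03]), 'ft_force': array([ 0.27367766,  0.19465633, -0.19124515]), 'moment': array([-0.00452026,  0.02978172, -0.03920319]), 'opening': 0.08526423953772853}
```

View pics/s0.png

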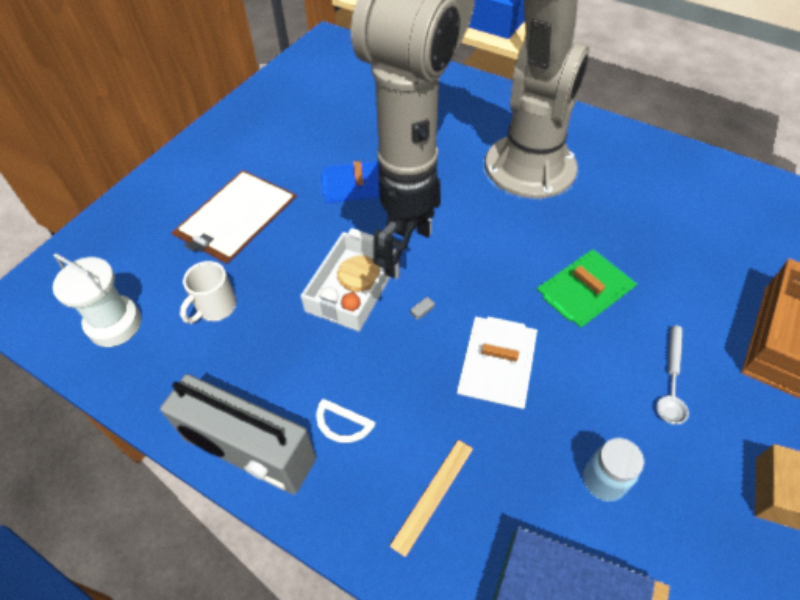

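View pics/s1.png

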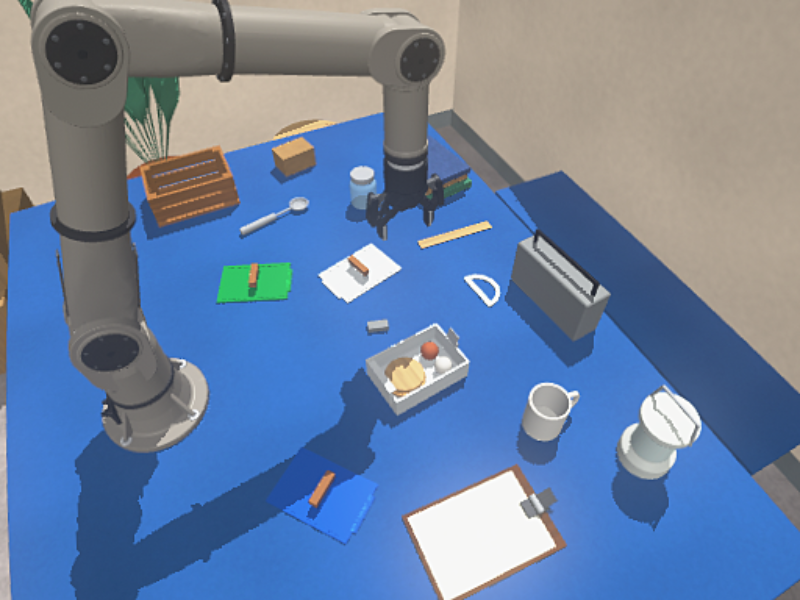

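The lid-shaped things in the scene view (512-wide pixels) are blue (222,117), white/aluminium (318,233) and green (376,185). The aluminium one fits the description. Next I'll confirm it in an enlarged crop and get its pose.

```bash
cat > h.py <<'E'
from workcell import *
import cv2,numpy as np
from scipy.optimize import least_squares
def model(c):
    m=camera_model(c); return [np.array(m[k],float) for k in("rvec","tvec","camera_matrix","D")]
def ray(m,uv,z):
    r,t,K,D=m; n=cv2.undistortPoints(np.array(uv,float).reshape(-1,1,2),K,D).reshape(-1,2)
    R=cv2.Rodrigues(r)[0]; d=np.c_[n,np.ones(len(n))]@R; o=-R.T@t.reshape(3)
    return o+d*((z-o[2])/d[:,2])[:,None]
def proj(m,P): return cv2.projectPoints(np.array(P,float).reshape(-1,1,3),*m)[0].reshape(-1,2)
def place(p,P):  # p=(x,y,z,yaw)
    c,s=np.cos(p[3]),np.sin(p[3]); P=np.array(P,float)
    return P@np.array([[c,s,0],[-s,c,0],[0,0,1]])+np.array(p[:3])
LID=np.array([[.084,.0575],[.084,-.0575],[-.078,-.0575],[-.078,-.035],[-.084,-.035],[-.084,.035],[-.078,.035],[-.078,.0575]])
def shot(c,name,box=None,w=800):
    m=model(c); im=capture(c); b=cv2.cvtColor(im,cv2.COLOR_RGB2BGR); cv2.imwrite(f"pics/{name}_full.png",b)
    if box: b=b[box[1]:box[3],box[0]:box[2]]
    s=min(800/b.shape[1],600/b.shape[0]); cv2.imwrite(f"pics/{name}.png",cv2.resize(b,None,fx=s,fy=s,interpolation=cv2.INTER_CUBIC)); return m,im
E
python3 - <<'E'
from h import *
for c,pt in (("scene",(318,233)),("side",(230,173))):
    m=model(c); capture(c)
    for d in trace(c,"lid"):
        l,t,r,b=d["bbox"]
        if l<pt[0]<r and t<pt[1]<b:
            k=max(cv2.findContours(d["mask"].astype(np.uint8),0,2)[0],key=cv2.contourArea)
            W=ray(m,k,.004)[:,:2]; print(c,d["confidence"],cv2.minAreaRect((W*1000).astype(np.float32)))
    for d in trace(c,"tin")[:2]:
            k=max(cv2.findContours(d["mask"].astype(np.uint8),0,2)[0],key=cv2.contourArea)
            W=ray(m,k,.05)[:,:2]; print(c,"tin",d["bbox"],d["confidence"],cv2.minAreaRect((W*1000).astype(np.float32)))
a=cv2.imread("pics/scene0.png")[195:270,190:350]; b=cv2.imread("pics/scene0.png")[140:215,190:350]
a=cv2.imread("pics/scene0.png")[140:270,185:355]; b=cv2.imread("pics/side0.png")[150:270,190:310]
cv2.imwrite("pics/c1.png",np.hstack([cv2.resize(a,(420,321),interpolation=2),cv2.resize(b,(321,321),interpolation=2)]))
E
```

```text
scene 0.71 ((504.3475341796875, 157.1595458984375), (171.60281372070312, 115.64878845214844), 17.162168502807617)
scene tin [191.5, 145.7, 252.0, 210.6] 0.84 ((504.8470458984375, -150.1993408203125), (215.80308532714844, 135.02308654785156), 7.673832893371582)
scene tin [292.0, 202.4, 341.6, 259.6] 0.49 ((531.309326171875, 163.9527130126953), (161.60635375976562, 107.51221466064453), 15.926909446716309)
side 0.87 ((502.4257507324219, 154.2786407470703), (166.30938720703125, 121.184326171875), 13.272330284118652)
side tin [230.9, 205.1, 299.7, 267.3] 0.6 ((503.0879821777344, -170.47518920898438), (206.17185974121094, 142.84713745117188), 7.82949161529541)
side tin [203.9, 155.1, 253.7, 194.9] 0.38 ((488.1893310546875, 114.34208679199219), (165.7637939453125, 114.4786605834961), 16.65985679626465)
```

View pics/c1.png

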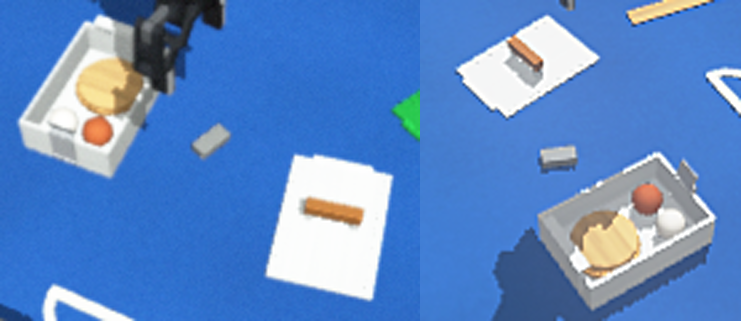

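The crop shows the aluminium lid (white plate, wooden bar) at scene ≈ (318,233), with its tongue on the robot side. Its centre is ≈ (0.504, 0.156) and its yaw ≈ 15°. The size comes out at 170x116, as given. I'll move above it.

```bash
python3 -m creep '[{"xyz":[-0.06,-0.208,0],"twist":0.62},{"xyz":[-0.06,-0.208,0],"twist":0.62},{"xyz":[-0.06,-0.208,0],"twist":0.62},{"xyz":[-0.06,-0.208,0],"twist":0.62},{"xyz":[-0.06,-0.208,0],"twist":0.62},{"xyz":[-0.06,-0.208,0],"twist":0.62},{"xyz":[-0.06,-0.208,0],"twist":0.62},{"xyz":[-0.06,-0.208,0],"twist":0.62}]' -1
cat >> h.py <<'E'
def lidmask(d): return max(cv2.findContours(d["mask"].astype(np.uint8),0,2)[0],key=cv2.contourArea)
E
python3 - <<'E'
from h import *
m,im=shot("wrist","w1")
for q in("lid","lid_handle"):
  for d in trace("wrist",q):
    W=ray(m,lidmask(d),.004 if q=="lid" else .034)[:,:2]; print(q,d["bbox"],d["confidence"],cv2.minAreaRect((W*1000).astype(np.float32)))
m2=model("scene"); capture("scene")
for c in("scene","side"):
  m2=model(c); capture(c)
  for d in trace(c,"lid_handle"): print(c,d["bbox"],d["confidence"])
o=observe(); print(o["ee_pos"],o["eef_rot"],o["ft_force"])
E
```

```text
t: 1.6
ee_pos: [0.505, 0.1561, 0.2394]
eef_rot: [-2.503, 1.898, -0.0]
ft_force: [-1.1, -0.0, 0.2]
opening: 0.0853
lid [146.3, 242.7, 224.0, 355.3] 0.82 ((278.90380859375, 219.32386779785156), (96.28091430664062, 150.2027130126953), 68.57818603515625)
lid [203.5, 80.2, 314.3, 226.3] 0.67 ((502.7247619628906, 156.0020751953125), (169.3063507080078, 117.08467102050781), 16.111644744873047)
lid_handle [200.6, 77.9, 313.0, 227.0] 0.96 ((508.6661071777344, 157.45025634765625), (155.1536865234375, 107.77552032470703), 16.00031089782715)
lid_handle [143.5, 238.1, 222.0, 356.6] 0.68 ((302.9914245605469, 216.6412353515625), (89.3272705078125, 138.80245971679688), 69.00130462646484)
scene [341.3, 160.8, 405.0, 212.5] 0.81
scene [204.0, 101.6, 257.2, 130.8] 0.77
scene [292.5, 204.6, 342.6, 263.0] 0.56
side [206.0, 156.6, 255.8, 193.8] 0.61
side [140.1, 167.5, 186.0, 194.3] 0.55
[0.50501126 0.15600403 0.23930928] [-2.50297361e+00  1.89852188e+00  2.47171830e-05] [ 0.37029634  0.04212784 -0.09823229]
```

View pics/w1.png

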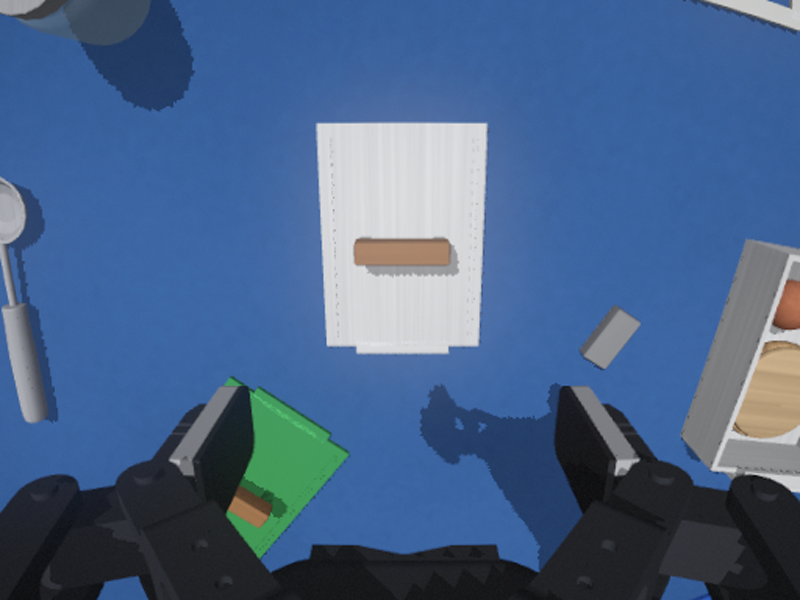

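The wrist view shows the lid centred at ≈ (402,240) in the 800 px picture, with its tongue toward the robot. Its pose is (0.503, 0.156), yaw 16.1°, size 169x117, which is right. Before grasping I'll look at the tin from above.

```bash
python3 -m creep '[{"xyz":[0.4,0.11,0],"twist":0.065},{"xyz":[0.4,0.11,0],"twist":0.065},{"xyz":[0.4,0.11,0],"twist":0.065},{"xyz":[0.4,0.11,0],"twist":0.065},{"xyz":[0.4,0.11,0],"twist":0.065},{"xyz":[0.4,0.11,0],"twist":0.065},{"xyz":[0.4,0.11,0],"twist":0.065},{"xyz":[0.4,0.11,0],"twist":0.065}]'
python3 - <<'E'
from h import *
im=cv2.imread("pics/w1_full.png")
# bar check from old picture needs old pose; do later
m,im=shot("wrist","w2"); 
import pickle; pickle.dump(m,open("w2.pkl","wb"))
for d in trace("wrist","tin"):
    W=ray(m,lidmask(d),.05)[:,:2]; print(d["bbox"],d["confidence"],cv2.minAreaRect((W*1000).astype(np.float32)))
o=observe(); print(o["ee_pos"],o["eef_rot"])
E
```

```text
t: 3.0
ee_pos: [0.5067, -0.1529, 0.2392]
eef_rot: [-2.371, 2.06, 0.001]
ft_force: [0.4, 0.3, 0.7]
opening: 0.0856
[205.4, 78.3, 326.9, 256.3] 0.61 ((497.1476135253906, -159.96047973632812), (185.71913146972656, 115.5884780883789), 7.3680219650268555)
[ 0.50660542 -0.15322557  0.23926197] [-2.37063111e+00  2.06070571e+00  6.91354379e-04]
```

View pics/w2.png

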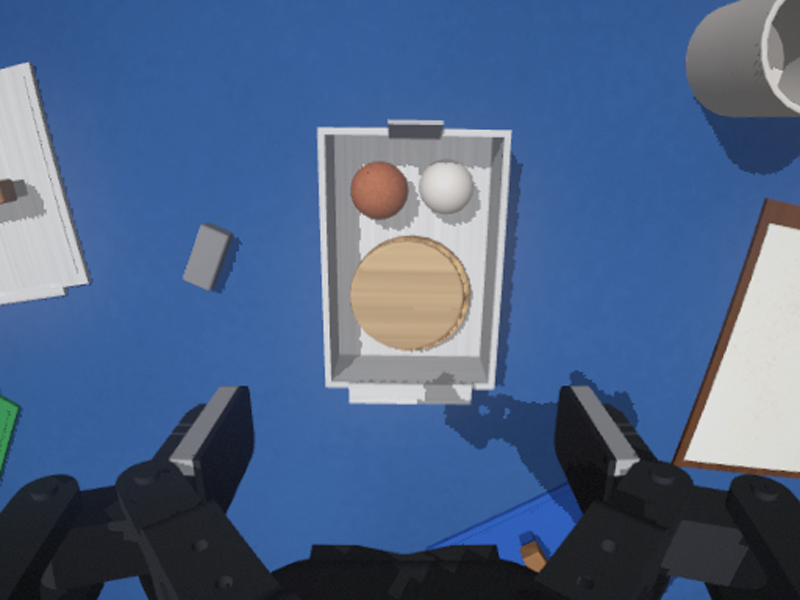

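```bash
python3 - <<'E'
from h import *; import pickle
m=pickle.load(open("w2.pkl","rb")); s=.64
def w(p,z): return ray(m,(np.array(p,float)+.5)*s-.5,z)[:,:2]*1000
rim=w([(318,128),(511,130),(495,388),(326,387)],50); print(rim.round(1)); print(np.linalg.norm(np.roll(rim,-1,0)-rim,axis=1))
print("lip",w([(349,385),(472,386)],64),w([(349,403),(471,404)],64))
f=lambda p:(proj(m,place([p[0],p[1],0,p[2]],[[.085,.0575,.05],[.085,-.0575,.05],[-.085,-.0575,.05],[-.085,.0575,.05],[-.075,.04,.064],[-.075,-.04,.064]]))-((np.array([(318,128),(511,130),(495,388),(326,387),(349,385),(472,386)])+.5)*s-.5)).ravel()
r=least_squares(f,[.5,-.155,.13]); print(r.x,np.degrees(r.x[2]),f(r.x).reshape(-1,2).round(1).tolist())
im=cv2.imread("pics/w2_full.png")
def ov(P): 
    q=np.round(proj(m,place([*r.x[:2],0,r.x[2]],P))*4).astype(int)+2
    cv2.polylines(big,[q.reshape(-1,1,2)],True,(0,0,255),1)
big=cv2.resize(im,None,fx=4,fy=4,interpolation=cv2.INTER_CUBIC)
ov([[.085,.0575,.05],[.085,-.0575,.05],[-.085,-.0575,.05],[-.085,.0575,.05]]);ov([[-.075,.04,.064],[-.075,-.04,.064],[-.088,-.04,.064],[-.088,.04,.064]]);ov([[.079,.015,.057],[.079,-.015,.057],[.087,-.015,.079],[.087,.015,.079]])
a=big[290:430,760:1360];b=big[880:1080,760:1360]; cv2.imwrite("pics/c2.png",np.vstack([a,b]))
E
```

```text
[[ 1511.  -7961.1]
 [ -791.3  9416.1]
 [24942.5 12879.3]
 [27314.  -4686.6]]
[17529.04747964 25965.76787491 17725.27821868 26009.97958987]
lip [[34105.21297149 -2932.92213144]
 [31938.23879557 13420.22043265]] [[36817.87801052 -2644.72154874]
 [34644.26816608 13784.14443472]]
[ 0.50021549 -0.15988855  0.13011426] 7.454998188026883 [[-0.4, -0.0], [0.2, 0.2], [-0.4, 0.6], [0.2, 0.3], [0.3, -0.6], [0.1, -0.5]]
```

View pics/c2.png

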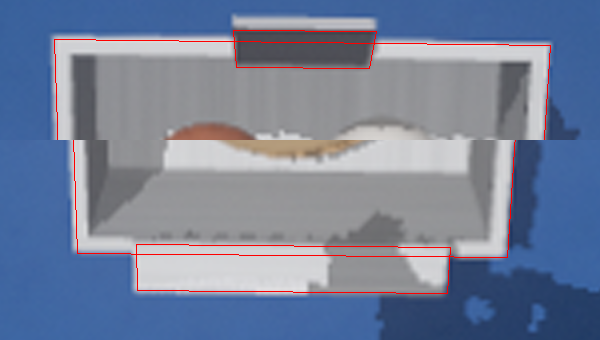

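The overlay fits within a pixel: tin at (0.5002, -0.1599), yaw 7.46°. Back to the lid, lower.

```bash
python3 -m creep '[{"xyz":[-0.409,-0.052,0],"twist":-0.067},{"xyz":[-0.409,-0.052,0],"twist":-0.067},{"xyz":[-0.409,-0.052,0],"twist":-0.067},{"xyz":[-0.409,-0.052,0],"twist":-0.067},{"xyz":[-0.409,-0.052,0.15],"twist":-0.067},{"xyz":[-0.409,-0.052,0.15],"twist":-0.067},{"xyz":[-0.409,-0.052,0.15],"twist":-0.067},{"xyz":[-0.409,-0.052,0.15],"twist":-0.067}]'
python3 - <<'E'
from h import *
m,im=shot("wrist","w3")
hsv=cv2.cvtColor(im,cv2.COLOR_RGB2HSV).astype(int); k=((hsv[...,0]<18)&(hsv[...,1]>90)&(hsv[...,2]>60)).astype(np.uint8)
n,l,st,ce=cv2.connectedComponentsWithStats(k); print([(s.tolist(),c.round(1).tolist()) for s,c in zip(st,ce) if 300<s[4]<50000])
for q in np.argsort(-st[1:,4])[:2]+1:
    c=max(cv2.findContours((l==q).astype(np.uint8),0,2)[0],key=cv2.contourArea); print(cv2.minAreaRect((ray(m,c,.034)[:,:2]*1000).astype(np.float32)))
o=observe(); print(o["ee_pos"],o["eef_rot"],np.degrees(2*np.arctan2(o["eef_rot"][1],o["eef_rot"][0]))-360)
E
```

```text
t: 4.1
ee_pos: [0.5042, 0.1538, 0.128]
eef_rot: [-2.506, 1.893, -0.003]
ft_force: [0.9, 0.2, 0.2]
opening: 0.0853
[([210, 185, 87, 20, 1653], [253.0, 195.0])]
((503.67425537109375, 156.45741271972656), (14.300728797912598, 61.909358978271484), 15.899787902832031)
((289.01226806640625, 259.3919982910156), (17.6704158782959, 14.805192947387695), 21.508338928222656)
[0.50512137 0.15326097 0.12889129] [-2.50313874  1.89403653 -0.0050586 ] -74.22700780066822
```

View pics/w3.png

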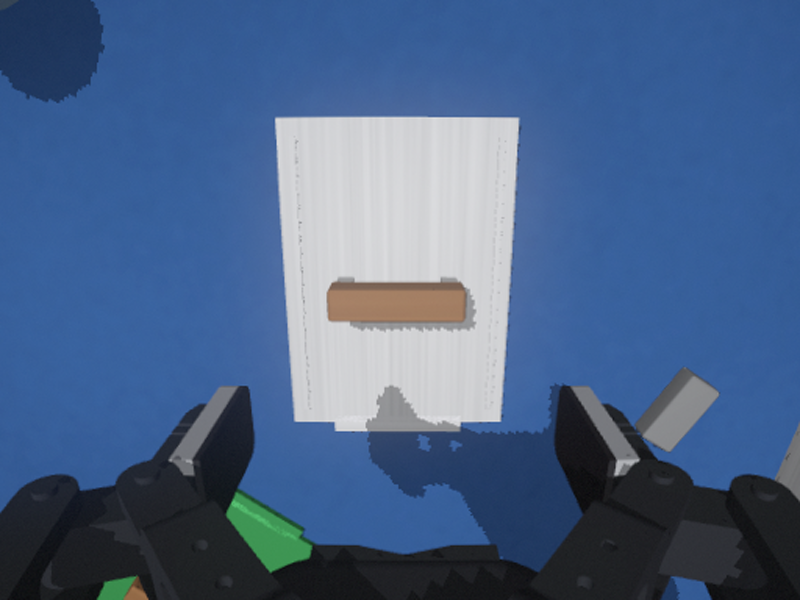

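```bash
python3 -m creep '[{"xyz":[0,0,0],"twist":0},{"xyz":[0,0,0],"twist":0},{"xyz":[0,0,0.05],"twist":0},{"xyz":[0,0,0.05],"twist":0},{"xyz":[0,0,0.05],"twist":0}]' -0.69
python3 - <<'E'
from h import *
m,im=shot("wrist","w4")
hsv=cv2.cvtColor(im,cv2.COLOR_RGB2HSV).astype(int); k=((hsv[...,0]<18)&(hsv[...,1]>90)&(hsv[...,2]>60)).astype(np.uint8)
n,l,st,ce=cv2.connectedComponentsWithStats(k); q=np.argmax(st[1:,4])+1
c=max(cv2.findContours((l==q).astype(np.uint8),0,2)[0],key=cv2.contourArea); print(st[q],cv2.minAreaRect((ray(m,c,.034)[:,:2]*1000).astype(np.float32)))
o=observe(); print(o["ee_pos"],o["eef_rot"],o["opening"],np.degrees(2*np.arctan2(o["eef_rot"][1],o["eef_rot"][0]))-360)
E
```

```text
t: 4.78
ee_pos: [0.5039, 0.1541, 0.0904]
eef_rot: [-2.505, 1.894, -0.001]
ft_force: [0.0, 0.7, -0.3]
opening: 0.0719
[ 202  203  103   23 2347] ((503.6343688964844, 156.19369506835938), (14.396716117858887, 62.30234146118164), 15.885015487670898)
[0.50435684 0.15426888 0.09073278] [-2.50444599e+00  1.89319102e+00 -2.34934453e-03] 0.07217445799050373 -74.17360704961578
```

```bash
python3 -m creep '[{"xyz":[-0.003,0,0.03],"twist":0},{"xyz":[-0.003,0,0.06],"twist":0},{"xyz":[-0.003,0,0.086],"twist":0},{"xyz":[-0.003,0,0.086],"twist":0},{"xyz":[-0.003,0,0.086],"twist":0}]'; python3 - <<'E'
from h import *
shot("wrist","w5",(150,150,362,310)); o=observe(); print(o["ee_pos"],o["ft_force"])
E
```

```text
t: 5.45
ee_pos: [0.5039, 0.1566, 0.0262]
eef_rot: [-2.505, 1.893, -0.002]
ft_force: [0.1, 0.9, 0.1]
opening: 0.0724
[0.50400243 0.15667318 0.02632749] [0.42999321 0.03206618 0.53494284]
```

View pics/w5.png

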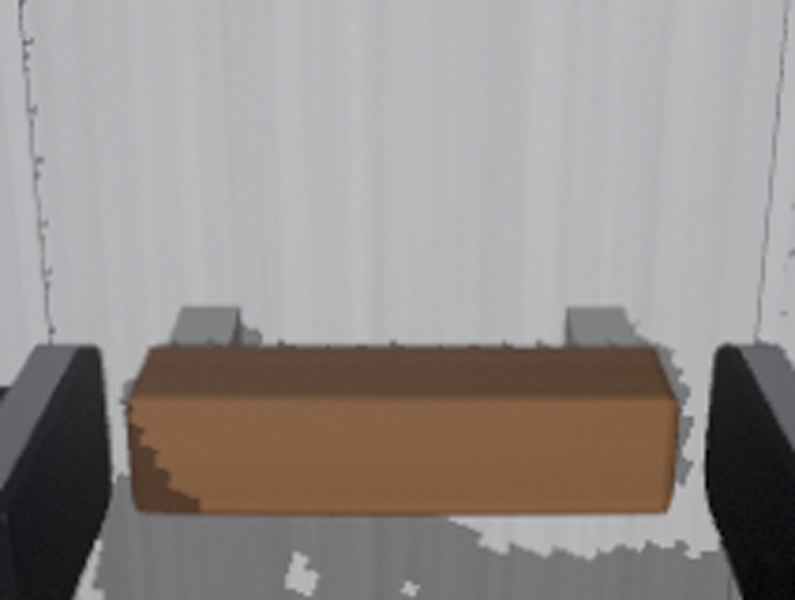

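Picture: the pads straddle the bar at (130–680, 345–515) with even gaps. Next I feel for the plate.

```bash
python3 -m creep '[{"xyz":[0,0,0.007],"twist":0},{"xyz":[0,0,0.007],"twist":0},{"xyz":[0,0,0.007],"twist":0}]'; python3 -m creep '[{"xyz":[0,0,0.004],"twist":0},{"xyz":[0,0,0.004],"twist":0},{"xyz":[0,0,0.004],"twist":0}]'
```

```text
t: 5.88
ee_pos: [0.5026, 0.1562, 0.0196]
eef_rot: [-2.506, 1.894, -0.0]
ft_force: [0.2, 0.3, -0.5]
opening: 0.0722
t: 6.25
ee_pos: [0.5026, 0.1562, 0.0165]
eef_rot: [2.506, -1.894, -0.0]
ft_force: [0.4, 0.5, 0.0]
opening: 0.0718
```

```bash
python3 -m creep '[{"xyz":[0,0,0],"twist":0},{"xyz":[0,0,0],"twist":0},{"xyz":[0,0,0],"twist":0},{"xyz":[0,0,0],"twist":0}]' 1; python3 -m creep '[{"xyz":[0,0,-0.02],"twist":0},{"xyz":[0,0,-0.06],"twist":0},{"xyz":[0,0,-0.12],"twist":0},{"xyz":[0,0,-0.16],"twist":0},{"xyz":[0,0,-0.16],"twist":0},{"xyz":[0,0,-0.16],"twist":0}]'
python3 - <<'E'
from h import *
shot("wrist","w6"); o=observe(); print(o["ee_pos"],o["ft_force"],o["moment"],o["opening"])
shot("side","sd6",(180,100,340,220))
a=cv2.imread("pics/w6.png");b=cv2.imread("pics/sd6.png");cv2.imwrite("pics/v6.png",np.hstack([cv2.resize(a,(400,300)),cv2.resize(b,(400,300))]))
E
```

```text
t: 6.75
ee_pos: [0.5031, 0.1564, 0.017]
eef_rot: [-2.506, 1.894, -0.001]
ft_force: [-0.8, -0.2, 5.1]
opening: 0.0624
t: 7.5
ee_pos: [0.5012, 0.1558, 0.1351]
eef_rot: [2.504, -1.892, -0.003]
ft_force: [-0.5, -0.6, -2.4]
opening: 0.0625
[0.5009281  0.15577173 0.1346322 ] [-0.97534163  0.32925552 -3.40358738] [-0.05180729 -0.00123116 -0.03260493] 0.06252035050045038
```

View pics/v6.png

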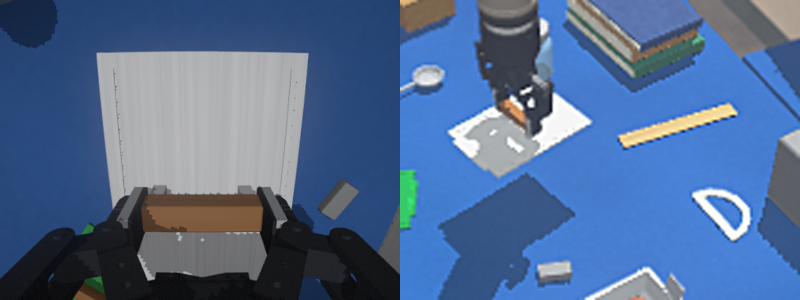

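```bash
python3 - <<'E'
from h import *; import pickle
for c,pt in(("side",(205,317)),("scene",(222,117))):
    m=model(c); capture(c)
    for d in trace(c,"lid"):
        l,t,r,b=d["bbox"]
        if l<pt[0]<r and t<pt[1]<b: W=ray(m,lidmask(d),.004)[:,:2]; print(c,cv2.minAreaRect((W*1000).astype(np.float32)))
m=model("side"); W=ray(m,np.array([[322,489]])*.64,.034); print("bar side",W)
p=np.array([.5002,-.1599]);a=np.radians(7.455);d=W[0,:2]-p; print("tin frame",d@[np.cos(a),np.sin(a)],d@[-np.sin(a),np.cos(a)])
E
```

```text
side ((240.69290161132812, -314.4827575683594), (118.86488342285156, 169.54151916503906), 37.75656509399414)
scene ((241.4513702392578, -312.5594177246094), (120.29393005371094, 168.6934814453125), 38.972164154052734)
bar side [[ 0.24023491 -0.31852269  0.034     ]]
tin frame -0.2783485170638298 -0.12355205368442032
```

```bash
python3 -m creep '[{"xyz":[0.02,0.018,0],"twist":0.01},{"xyz":[0.07,0.06,0],"twist":0.02},{"xyz":[0.13,0.114,0],"twist":0.03},{"xyz":[0.19,0.166,0],"twist":0.04},{"xyz":[0.25,0.219,0],"twist":0.05},{"xyz":[0.31,0.272,0],"twist":0.06},{"xyz":[0.355,0.311,0],"twist":0.07},{"xyz":[0.374,0.328,0],"twist":0.07}]'; python3 -m creep '[{"xyz":[0,0,0],"twist":0},{"xyz":[0,0,0.02],"twist":0},{"xyz":[0,0,0.035],"twist":0},{"xyz":[0,0,0.035],"twist":0}]'
python3 - <<'E'
from h import *
o=observe(); print(o["ee_pos"],o["eef_rot"],o["ft_force"],o["moment"],np.degrees(2*np.arctan2(o["eef_rot"][1],o["eef_rot"][0])))
E
```

```text
t: 8.8
ee_pos: [0.3394, -0.184, 0.1367]
eef_rot: [2.353, -2.081, -0.0]
ft_force: [0.3, -0.5, -2.3]
opening: 0.0628
t: 9.3
ee_pos: [0.3417, -0.1796, 0.1094]
eef_rot: [2.362, -2.071, -0.004]
ft_force: [0.0, -0.5, -3.3]
opening: 0.0625
[ 0.34168944 -0.17959326  0.10937208] [ 2.3615769  -2.07053663 -0.00431843] [ 0.03428771 -0.49762588 -3.30995981] [-0.02948717  0.00588013  0.00889842] -82.48599010078664
```

```bash
python3 -m creep '[{"xyz":[0,0,0.015],"twist":0},{"xyz":[0,0,0.03],"twist":0},{"xyz":[0,0,0.036],"twist":0},{"xyz":[0,0,0.042],"twist":0},{"xyz":[0,0,0.044],"twist":0},{"xyz":[0,0,0.044],"twist":0}]'; python3 -m creep '[{"xyz":[0,0,0.005],"twist":0},{"xyz":[0,0,0.01],"twist":0},{"xyz":[0,0,0.015],"twist":0},{"xyz":[0,0,0.019],"twist":0},{"xyz":[0,0,0.019],"twist":0},{"xyz":[0,0,0.019],"twist":0}]';python3 - <<'E'
from h import *
o=observe(); print(o["ee_pos"],o["eef_rot"],o["ft_force"],o["moment"])
shot("side","sd7",(180,170,320,340)); shot("scene","sc7",(190,90,300,210))
a=cv2.imread("pics/sd7.png");b=cv2.imread("pics/sc7.png");cv2.imwrite("pics/v7.png",np.hstack([cv2.resize(a,(400,480)),cv2.resize(b,(400,480))]))
E
```

```text
t: 10.05
ee_pos: [0.3416, -0.1809, 0.0777]
eef_rot: [2.36, -2.073, -0.003]
ft_force: [-5.5, 0.5, 7.2]
opening: 0.0624
t: 10.8
ee_pos: [0.3396, -0.1813, 0.063]
eef_rot: [2.357, -2.073, -0.007]
ft_force: [-8.7, -0.7, 6.1]
opening: 0.0624
[ 0.33960005 -0.18127977  0.06298689] [ 2.35742803 -2.07261758 -0.00672321] [-8.65171785 -0.67854753  6.12313824] [-0.14202803  1.10665946  0.04955542]
```

View pics/v7.png

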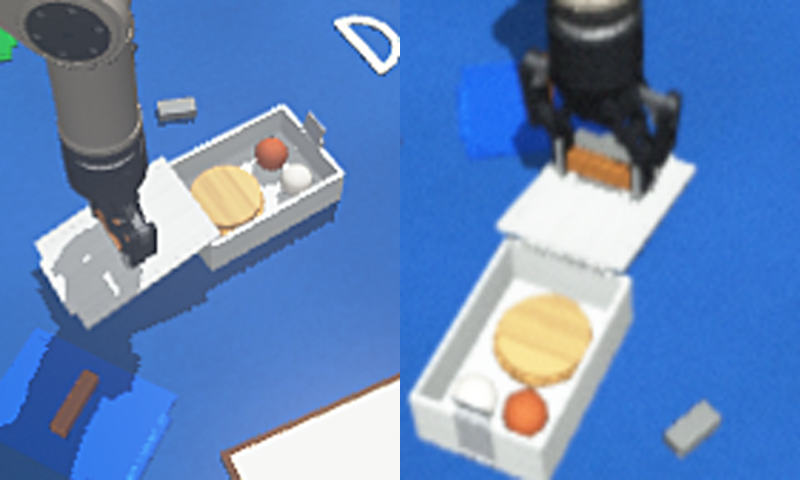

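```bash
python3 -m creep '[{"xyz":[0,0,-0.01],"twist":0},{"xyz":[0,0,-0.04],"twist":0},{"xyz":[0,0,-0.08],"twist":0},{"xyz":[0,0,-0.11],"twist":0},{"xyz":[0,0,-0.12],"twist":0},{"xyz":[0,0,-0.12],"twist":0},{"xyz":[0,0,-0.12],"twist":0}]'
cat >> h.py <<'E'
def tilt(pb=.009):
    m=model("wrist"); o=observe(); im=capture("wrist"); best=None
    T=o["ee_pos"]; a=2*np.arctan2(o["eef_rot"][1],o["eef_rot"][0])+np.pi/2
    for d in trace("wrist","lid"):
        k=lidmask(d).reshape(-1,2).astype(float)
        if best is None or cv2.contourArea(k.astype(np.float32))>cv2.contourArea(best.astype(np.float32)): best=k
    k=best; A=k[np.argmin(k.sum(1))]; B=k[np.argmax(k[:,0]-k[:,1])]
    def P(th,dx,z=-.022): # lid pts rel. bar centre, top face far corners
        Q=np.array([[.084,.0575,z],[.084,-.0575,z]]); c,s=np.cos(th),np.sin(th)
        L=np.c_[Q[:,0]*c-Q[:,2]*s+dx,Q[:,1],Q[:,0]*s+Q[:,2]*c]
        return place([T[0],T[1],T[2]+pb,a%(2*np.pi)],L)
    mid=lambda q:np.array([q[:,1].mean(),abs(q[1,0]-q[0,0])])
    tgt=mid(np.array([A,B])); r1=least_squares(lambda p:mid(proj(m,P(p[0],0)))[:1]-tgt[:1],[.1])
    r2=least_squares(lambda p:mid(proj(m,P(*p)))-tgt,[.1,0],x_scale=[1,.1])
    print("corners",A,B,"pred",proj(m,P(r1.x[0],0)).round(1).tolist(),"tilt",np.degrees(r1.x),"free",np.degrees(r2.x[0]),r2.x[1])
    print("T",T.round(4),"yaw",np.degrees(a)%360,"F",o["ft_force"].round(1),"M",o["moment"].round(2),o["opening"])
E
python3 -c "
from h import *
tilt()"
```

```text
t: 11.78
ee_pos: [0.3418, -0.1803, 0.1521]
eef_rot: [2.36, -2.072, -0.003]
ft_force: [0.2, 0.5, -1.5]
opening: 0.0627
corners [382. 227.] [429. 206.] pred [[172.5, 216.4], [341.7, 216.6]] tilt [-81.96525551] free -75.32500214406193 -0.025882634379902597
T [ 0.3418 -0.1803  0.1521] yaw 7.449145541579328 F [ 0.2  0.5 -1.5] M [0.02 0.07 0.01] 0.06268179061910777
```

```bash
python3 - <<'E'
from h import *
shot("wrist","w8")
for q in("lid","lid_handle","lid_far"):
    for d in boxes_of("wrist",q): print(q,d)
E
```

```text
lid {'bbox': [104.1, 51.2, 415.9, 348.5], 'confidence': 0.76}
lid {'bbox': [315.0, 204.5, 466.7, 356.5], 'confidence': 0.66}
lid_handle {'bbox': [101.9, 50.6, 415.0, 347.9], 'confidence': 0.67}
lid_handle {'bbox': [317.2, 201.7, 466.6, 360.5], 'confidence': 0.58}
lid_far {'bbox': [316.2, 203.2, 465.2, 358.2], 'confidence': 0.75}
lid_far {'bbox': [101.3, 49.6, 414.6, 348.0], 'confidence': 0.61}
```

View pics/w8.png

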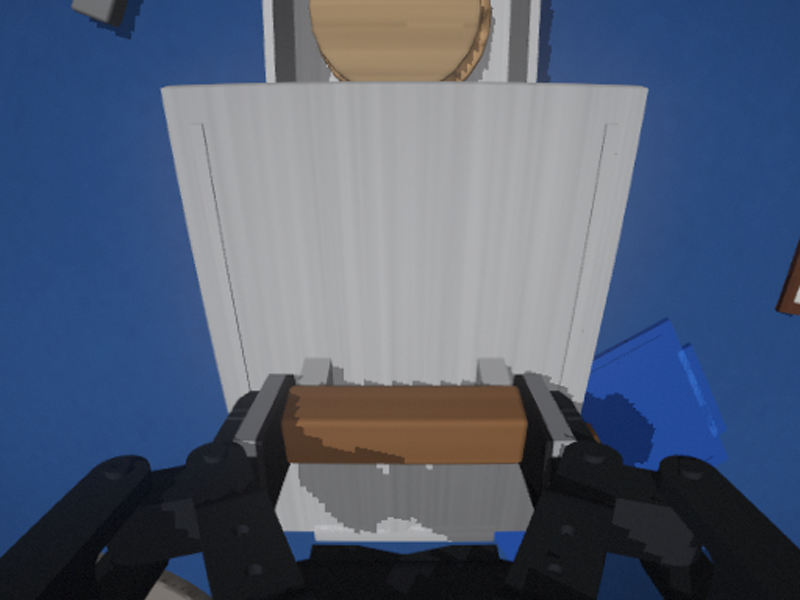

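The view shows the lid tilted far-end up and held square, with far corners at (163,89) and (647,89) and the tongue edge at ≈ (315–495, 540). I'll compute the tilt from those.

```bash
cat >> h.py <<'E'
def tiltpx(A,B,pb=.009,extra=None):
    m=model("wrist"); o=observe(); T=o["ee_pos"]; a=(2*np.arctan2(o["eef_rot"][1],o["eef_rot"][0])+np.pi/2)%(2*np.pi)
    Q=np.array([[.084,.0575,-.022],[.084,-.0575,-.022]]); g=np.array([A,B])*.64-.18
    if extra: Q=np.r_[Q,[[-.084,.035,-.022],[-.084,-.035,-.022]]]; g=np.r_[g,np.array(extra)*.64-.18]
    def P(p):
        c,s=np.cos(p[0]),np.sin(p[0]); return place([T[0],T[1],T[2]+pb,a+p[3]],np.c_[Q[:,0]*c-Q[:,2]*s+p[1],Q[:,1]+p[2],Q[:,0]*s+Q[:,2]*c])
    r=least_squares(lambda p:(proj(m,P(p))-g).ravel(),[.2,0,0,0],x_scale=[1,.1,.1,1]); print("tilt",np.degrees(r.x[0]),"dx,dy mm",r.x[1:3]*1000,"dyaw",np.degrees(r.x[3]),"res",r.fun.round(1)); print(T,np.degrees(a))
E
python3 -c "
from h import *
tiltpx((163,89),(647,89))
tiltpx((163,89),(647,89),extra=[(315,541),(495,541)])"
```

```text
tilt 11.931854992853703 dx,dy mm [ 0.6070312  -1.20630697] dyaw 0.04712540763768114 res [-0. -0.  0.  0.]
[ 0.34229277 -0.18067367  0.1526664 ] 7.438627817287263
tilt 11.961549186899536 dx,dy mm [ 0.63468864 -1.259776  ] dyaw 0.0751783587040939 res [-0.  -0.   0.1 -0.2  0.8  0.2 -0.9  0.1]
[ 0.34229277 -0.18067367  0.1526664 ] 7.438627817287263
```

```bash
python3 -m creep '[{"xyz":[-0.001,-0.02,0],"twist":0},{"xyz":[-0.001,-0.07,0],"twist":0},{"xyz":[-0.002,-0.13,0],"twist":0},{"xyz":[-0.002,-0.18,0],"twist":0},{"xyz":[-0.002,-0.21,0],"twist":0},{"xyz":[-0.002,-0.223,0],"twist":0},{"xyz":[-0.002,-0.223,0],"twist":0},{"xyz":[-0.002,-0.223,0],"twist":0}]'
python3 -m creep '[{"xyz":[0,0,0.02],"twist":0},{"xyz":[0,0,0.045],"twist":0},{"xyz":[0,0,0.065],"twist":0},{"xyz":[0,0,0.075],"twist":0},{"xyz":[0,0,0.075],"twist":0},{"xyz":[0,0,0.075],"twist":0}]'
cat >> h.py <<'E'
def st(th=12,dx=.6,dy=-1.2):
    o=observe(); T=o["ee_pos"]*1000; a=np.radians(7.455); d=T[:2]-[500.2,-159.9]
    x=d@[np.cos(a),np.sin(a)]; y=d@[-np.sin(a),np.cos(a)]; t=np.radians(th)
    X=x+dx; Z=T[2]+9
    print("tongue x %.1f z %.1f y %.1f far x %.1f z %.1f"%(X-84*np.cos(t)+26*np.sin(t),Z-84*np.sin(t)-26*np.cos(t),y+dy,X+84*np.cos(t)+26*np.sin(t),Z+84*np.sin(t)-26*np.cos(t)),
     "TCP tin",x.round(1),y.round(1),T[2].round(1),"yaw %.2f"%(np.degrees(2*np.arctan2(o["eef_rot"][1],o["eef_rot"][0])+np.pi/2)%360),"F",o["ft_force"].round(1),"M",o["moment"].round(2),"t",o["t"])
E
python3 -c "
from h import *
st()"
```

```text
t: 13.08
ee_pos: [0.5071, -0.158, 0.1529]
eef_rot: [2.359, -2.073, -0.001]
ft_force: [-0.1, -0.3, -2.1]
opening: 0.0628
t: 13.82
ee_pos: [0.5088, -0.1578, 0.0974]
eef_rot: [-2.36, 2.072, -0.002]
ft_force: [0.7, 0.2, -1.9]
opening: 0.0628
tongue x -67.4 z 63.5 y -0.3 far x 96.9 z 98.4 TCP tin 8.7 0.9 97.4 yaw 7.44 F [ 0.7  0.2 -1.9] M [-0.03 -0.    0.01] t 13.825
```

```bash
python3 -m creep '[{"xyz":[0,0,0.007],"twist":0},{"xyz":[0,0,0.0125],"twist":0},{"xyz":[0,0,0.0125],"twist":0},{"xyz":[0,0,0.0125],"twist":0}]'; python3 -c "
from h import *
st()"; python3 -m creep '[{"xyz":[0.0004,0.005,0],"twist":0},{"xyz":[0.0004,0.01,0],"twist":0},{"xyz":[0.0004,0.013,0],"twist":0},{"xyz":[0.0004,0.013,0],"twist":0}]'; python3 -c "
from h import *
st()"
```

```text
t: 14.32
ee_pos: [0.5082, -0.1576, 0.0874]
eef_rot: [-2.361, 2.073, -0.0]
ft_force: [-0.1, -0.3, -2.3]
opening: 0.0629
tongue x -67.9 z 53.5 y 0.0 far x 96.4 z 88.5 TCP tin 8.3 1.2 87.4 yaw 7.44 F [-0.1 -0.3 -2.3] M [ 0. -0. -0.] t 14.325
t: 14.82
ee_pos: [0.4983, -0.1592, 0.0875]
eef_rot: [2.361, -2.073, -0.0]
ft_force: [0.5, -0.2, -2.0]
opening: 0.0626
tongue x -78.0 z 53.6 y -0.3 far x 86.4 z 88.5 TCP tin -1.8 0.9 87.5 yaw 7.43 F [ 0.5 -0.2 -2. ] M [-0.02 -0.04 -0.01] t 14.825
```

```bash
python3 -m creep '[{"xyz":[0,0.003,0],"twist":0},{"xyz":[0,0.006,0],"twist":0},{"xyz":[0,0.008,0],"twist":0},{"xyz":[0,0.008,0],"twist":0}]'; python3 -c "
from h import *
st()"
```

```text
t: 15.32
ee_pos: [0.4925, -0.16, 0.0875]
eef_rot: [-2.361, 2.073, -0.0]
ft_force: [0.3, 0.6, -1.8]
opening: 0.0623
tongue x -83.8 z 53.6 y -0.3 far x 80.6 z 88.5 TCP tin -7.6 0.9 87.5 yaw 7.44 F [ 0.3  0.6 -1.8] M [-0.02 -0.02 -0.02] t 15.325
```

```bash
python3 -m creep '[{"xyz":[0,0.0013,0],"twist":0},{"xyz":[0,0.0013,0],"twist":0},{"xyz":[0,0.0013,0],"twist":0}]'; python3 -m creep '[{"xyz":[0,0.0013,0],"twist":0},{"xyz":[0,0.0013,0],"twist":0},{"xyz":[0,0.0013,0],"twist":0}]';python3 -c "
from h import *
st()"
```

```text
t: 15.7
ee_pos: [0.4921, -0.16, 0.0876]
eef_rot: [-2.361, 2.072, -0.001]
ft_force: [1.4, -0.0, -2.2]
opening: 0.0622
t: 16.08
ee_pos: [0.4919, -0.16, 0.0879]
eef_rot: [-2.36, 2.071, -0.003]
ft_force: [3.7, 1.2, -1.8]
opening: 0.0623
tongue x -84.4 z 54.0 y -0.2 far x 79.9 z 88.9 TCP tin -8.3 1.0 87.9 yaw 7.46 F [ 3.7  1.2 -1.8] M [ 0.17 -0.81 -0.09] t 16.075
```

The tongue has bottomed in the pocket: the plate pushes back 3.7 N at tongue x ≈ -84.4. Now I'll swing it down.

```bash
python3 -m creep '[{"xyz":[0,-0.002,0.0025],"twist":0},{"xyz":[0,-0.002,0.0048],"twist":0},{"xyz":[0,-0.0034,0.0075],"twist":0},{"xyz":[0,-0.0048,0.0103],"twist":0},{"xyz":[0,-0.006,0.013],"twist":0},{"xyz":[0,-0.0073,0.0157],"twist":0},{"xyz":[0,-0.0073,0.0157],"twist":0}]'; python3 -c "
from h import *
st(6)
shot('wrist','w9'); shot('side','sd9',(210,190,320,275))
a=cv2.imread('pics/w9.png');b=cv2.imread('pics/sd9.png');cv2.imwrite('pics/v9.png',np.hstack([cv2.resize(a,(400,300)),cv2.resize(b,(400,310))[:300]]))
for d in boxes_of('wrist','lid')[:2]: print(d)"
```

```text
t: 16.95
ee_pos: [0.4963, -0.1598, 0.0763]
eef_rot: [2.361, -2.072, 0.001]
ft_force: [1.7, 1.6, 4.7]
opening: 0.0625
tongue x -84.0 z 50.7 y -0.6 far x 83.1 z 68.2 TCP tin -3.8 0.6 76.3 yaw 7.47 F [1.7 1.6 4.7] M [ 0.07  0.23 -0.04] t 16.95
{'bbox': [113.0, 57.9, 408.3, 355.8], 'confidence': 0.56}
```

```bash
python3 -c "
from h import *
im=cv2.imread('pics/w9_full.png').astype(int)
# far edge: bright neutral pixels; per-column top of white run below dark, print row profile at centre columns
g=im.min(2)
for c in (130,180,230,300,350,390):
    col=g[30:110,c]; d=np.diff(col); print(c,[(i+31,int(d[i])) for i in np.argsort(-abs(d))[:4]])
for r in(75,85):
    row=g[r]; d=np.diff(row); print(r,[(int(i)+1,int(d[i])) for i in np.argsort(-abs(d))[:4]])
"
```

```text
130 [(np.int64(60), 57), (np.int64(59), 47), (np.int64(61), 13), (np.int64(84), 4)]
180 [(np.int64(55), 57), (np.int64(56), 53), (np.int64(58), -20), (np.int64(57), 14)]
230 [(np.int64(58), 55), (np.int64(37), 52), (np.int64(44), -51), (np.int64(38), 45)]
300 [(np.int64(56), 119), (np.int64(58), -29), (np.int64(59), 22), (np.int64(32), 2)]
350 [(np.int64(57), 69), (np.int64(56), 29), (np.int64(58), 16), (np.int64(60), 11)]
390 [(np.int64(60), 59), (np.int64(61), 49), (np.int64(59), 8), (np.int64(33), 3)]
75 [(114, 90), (404, -65), (405, -32), (115, 28)]
85 [(116, 92), (403, -69), (138, 37), (402, -37)]
```

```bash
python3 -c "
from h import *
tiltpx((175,95),(636.5,95)); tiltpx((176,95.5),(636,96)); st(6)"
```

```text
tilt 7.838085758803075 dx,dy mm [ 0.06443435 -1.45905667] dyaw 0.05369861840741901 res [ 0. -0.  0. -0.]
[ 0.49632148 -0.15972602  0.07637674] 7.47443593011384
tilt 7.558771858649407 dx,dy mm [-0.04187372 -1.44397541] dyaw -0.0042893495417700555 res [ 0. -0. -0. -0.]
[ 0.49632148 -0.15972602  0.07637674] 7.47443593011384
tongue x -84.0 z 50.7 y -0.5 far x 83.0 z 68.3 TCP tin -3.8 0.7 76.4 yaw 7.47 F [2.1 0.1 6.1] M [0.11 0.2  0.02] t 17.1
```

```bash
python3 -m creep '[{"xyz":[-0.0007,-0.0007,0.002],"twist":0},{"xyz":[-0.0007,-0.0013,0.0036],"twist":0},{"xyz":[-0.0007,-0.0013,0.0036],"twist":0}]'; python3 -c "
from h import *
st(4.5,0,-1.4)"
```

```text
t: 17.48
ee_pos: [0.4972, -0.1596, 0.0745]
eef_rot: [2.361, -2.072, 0.001]
ft_force: [-0.2, -0.6, 9.4]
opening: 0.0631
tongue x -84.6 z 51.0 y -0.7 far x 82.9 z 64.2 TCP tin -2.9 0.7 74.5 yaw 7.46 F [-0.2 -0.6  9.4] M [0.06 0.69 0.06] t 17.475
```

```bash
python3 -m creep '[{"xyz":[0,0,-0.002],"twist":0},{"xyz":[0,0,-0.002],"twist":0},{"xyz":[0,0,-0.002],"twist":0},{"xyz":[0,0,-0.03],"twist":0},{"xyz":[0,0,-0.07],"twist":0},{"xyz":[0,0,-0.09],"twist":0},{"xyz":[0,0,-0.09],"twist":0}]' -1; python3 -c "
from h import *
st()
m=model('wrist'); im=capture('wrist'); cv2.imwrite('pics/w10_full.png',cv2.cvtColor(im,4))
hsv=cv2.cvtColor(im,cv2.COLOR_RGB2HSV).astype(int); k=((hsv[...,0]<18)&(hsv[...,1]>90)&(hsv[...,2]>60)).astype(np.uint8)
n,l,s,ce=cv2.connectedComponentsWithStats(k); q=np.argmax(s[1:,4])+1
c=max(cv2.findContours((l==q).astype(np.uint8),0,2)[0],key=cv2.contourArea); r=cv2.minAreaRect((ray(m,c,.09)[:,:2]*1000).astype(np.float32)); print(s[q],r)
a=np.radians(7.455); d=np.array(r[0])-[500.2,-159.9]; print(d@[np.cos(a),np.sin(a)],d@[-np.sin(a),np.cos(a)])
"
```

```text
t: 18.35
ee_pos: [0.4976, -0.1591, 0.1412]
eef_rot: [-2.36, 2.072, -0.003]
ft_force: [-0.6, -0.5, -0.2]
opening: 0.0854
tongue x -78.6 z 107.3 y -0.0 far x 85.7 z 142.2 TCP tin -2.4 1.2 141.2 yaw 7.45 F [-0.6 -0.5 -0.2] M [ 0.01 -0.01  0.02] t 18.35
[ 206  200  107   32 2994] ((499.2853088378906, -160.18463134765625), (19.80459213256836, 63.11023712158203), 7.469541549682617)
-0.9438895404156572 -0.16354651204934734
```

```bash
python3 -m creep '[{"xyz":[0.0016,-0.03,0],"twist":0},{"xyz":[0.0016,-0.08,0],"twist":0},{"xyz":[0.0016,-0.08,0],"twist":0},{"xyz":[0.0016,-0.08,0],"twist":0},{"xyz":[0.0016,-0.08,0],"twist":0},{"xyz":[0.0016,-0.08,0],"twist":0}]' 1; python3 -m creep '[{"xyz":[0,0,0.03],"twist":0},{"xyz":[0,0,0.06],"twist":0},{"xyz":[0,0,0.075],"twist":0},{"xyz":[0,0,0.083],"twist":0},{"xyz":[0,0,0.083],"twist":0}]'; python3 -c "
from h import *
st()"
```

```text
t: 19.15
ee_pos: [0.5559, -0.1526, 0.1404]
eef_rot: [2.36, -2.074, -0.001]
ft_force: [-0.1, 1.3, -0.6]
opening: 0.0003
t: 19.77
ee_pos: [0.5567, -0.1524, 0.0784]
eef_rot: [-2.361, 2.073, -0.0]
ft_force: [0.2, 0.8, 0.1]
opening: 0.0
tongue x -19.1 z 44.5 y -1.0 far x 145.2 z 79.4 TCP tin 57.0 0.2 78.4 yaw 7.44 F [0.2 0.8 0.1] M [ 0.04 -0.05  0.05] t 19.775
```

```bash
python3 -m creep '[{"xyz":[0,0,0.005],"twist":0},{"xyz":[0,0,0.01],"twist":0},{"xyz":[0,0,0.01],"twist":0}]'; python3 -m creep '[{"xyz":[0,0,0.004],"twist":0},{"xyz":[0,0,0.008],"twist":0},{"xyz":[0,0,0.008],"twist":0}]'
```

```text
t: 20.15
ee_pos: [0.558, -0.1527, 0.0715]
eef_rot: [-2.36, 2.072, -0.005]
ft_force: [1.1, -0.5, 2.4]
opening: 0.0002
t: 20.52
ee_pos: [0.5553, -0.1517, 0.0636]
eef_rot: [2.36, -2.071, -0.005]
ft_force: [-1.0, 0.1, -0.1]
opening: 0.0003
```

```bash
python3 -m creep '[{"xyz":[0,0,0.002],"twist":0},{"xyz":[0,0,0.005],"twist":0},{"xyz":[0,0,0.005],"twist":0}]'; python3 -m creep '[{"xyz":[0,0,-0.03],"twist":0},{"xyz":[0,0,-0.08],"twist":0},{"xyz":[0,0.06,-0.13],"twist":0},{"xyz":[0,0.12,-0.16],"twist":0},{"xyz":[0,0.16,-0.16],"twist":0},{"xyz":[0,0.16,-0.16],"twist":0},{"xyz":[0,0.16,-0.16],"twist":0}]'
python3 - <<'E'
from h import *
m,im=shot("wrist","w11")
hsv=cv2.cvtColor(im,cv2.COLOR_RGB2HSV).astype(int); k=((hsv[...,0]<18)&(hsv[...,1]>90)&(hsv[...,2]>60)).astype(np.uint8)
n,l,s,ce=cv2.connectedComponentsWithStats(k); q=np.argmax(s[1:,4])+1
c=max(cv2.findContours((l==q).astype(np.uint8),0,2)[0],key=cv2.contourArea); r=cv2.minAreaRect((ray(m,c,.084)[:,:2]*1000).astype(np.float32)); print(s[q],r)
a=np.radians(7.455); d=np.array(r[0])-[500.2,-159.9]; print("tin",d@[np.cos(a),np.sin(a)],d@[-np.sin(a),np.cos(a)])
W=cv2.imread("pics/w11_full.png"); p=[.5002,-.1599,0,a]
W=cv2.resize(W,None,fx=2,fy=2,interpolation=2)
def ov(P,col):
    cv2.polylines(W,[np.round(proj(m,place(p,P))*2).astype(int).reshape(-1,1,2)],True,col,1)
ov(np.c_[LID,np.full(8,.054)],(0,0,255)); ov([[-.075,.04,.064],[-.075,-.04,.064],[-.088,-.04,.064],[-.088,.04,.064]],(0,255,0)); ov([[.079,.015,.057],[.079,-.015,.057],[.087,-.015,.079],[.087,.015,.079]],(0,255,255))
sd=capture("side")[:,:,::-1][200:265,220:305]; sc=capture("scene")[:,:,::-1][140:215,185:260]
q=proj(m,place(p,[[0,0,.054]]))[0]*2; y0=int(max(0,q[1]-260)); x0=int(max(0,q[0]-200)); A=cv2.resize(W[y0:y0+500,x0:x0+400],(400,500))
cv2.imwrite("pics/v11.png",np.hstack([A,np.vstack([cv2.resize(sd,(400,250),interpolation=2),cv2.resize(sc,(400,250),interpolation=2)])]))
E
```

```text
t: 20.9
ee_pos: [0.5558, -0.152, 0.0622]
eef_rot: [2.361, -2.072, -0.003]
ft_force: [-4.8, 1.7, 10.1]
opening: 0.0004
t: 21.78
ee_pos: [0.4382, -0.1674, 0.1808]
eef_rot: [-2.361, 2.072, -0.0]
ft_force: [0.6, -0.1, 0.6]
opening: -0.0003
[ 213   95   92   22 2007] ((500.07781982421875, -160.20437622070312), (13.965141296386719, 61.5478515625), 7.510998725891113)
tin -0.16063944088092663 -0.28595078093425735
```

View pics/v11.png

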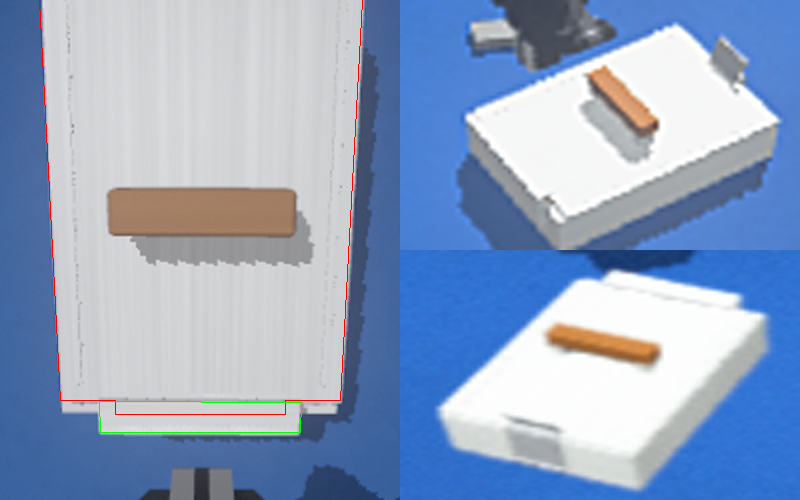

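The picture shows the lid's outline on the predicted closed outline, its near edge under the lip, and the clip upright over the far end. The robot is clear, so I'm handing in.

```bash
python3 -c "
from h import *
o=observe(); print(o['t'],o['ft_force'].round(1)); print(finish_job())"
```

```text
21.925 [ 0.5  0.  -0.6]
the job is handed in; nothing more can be done
None
```

The lunch tin is closed: the lid is on it with its tongue under the lip and the clip over the far end. I handed the job in at about 21.9 s.

**How it went**
- **Grasp and tilt:** I gripped the aluminium lid's handle by the ends of its bar. The tool can't tilt, so I tipped the lid about 12° in the fingers by pressing its far end on top of the tin's lip.
- **Tongue:** I slid it in under the lip until it bottomed against the plate (about 3.7 N pushing back), then swung the lid down and let go.
- **Clip:** With shut fingers I pressed the clip end. The force went from 2.4 N to about 0 as the lid dropped, then rose to 10 N on a firm stop at the closed height, which fits the clip having snapped.

**Last checks**
- **Position:** The handle is within about 0.3 mm of the tin's centre, and the lid's yaw matches the tin's to about 0.1°.
- **Picture:** In the last picture, the lid lies on the predicted closed outline with its near edge under the lip. The clip stands upright over the far end, and the robot touches nothing.
- **Disagreement:** While swinging down, one picture estimate put the tilt at about 7.6° where I had planned 6°. It made no difference to the result.
- **Not measured:** I inferred the snap from the force and the picture, because the clip's angle can't be read directly. I didn't measure the other things on the desk again. The force showed nothing unexpected on the tool.

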